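# Clear the tray and prop the mirror case open

### The job

A red tray has been left on the closed lid of the mirror case: first put it back on the black tray stack, chamfered end over chamfered end, so that its skirt drops fully down over the gold boss and sits level. Then raise the stiff lid of the case to 60 degrees from closed (within 8 degrees either way) and leave it standing there by itself.

Things in the scene. Friction and masses are not known exactly. Their poses are not given: they have to be found in the camera images.
- tray_center (a point): Loose red tray, 112 (x) x 60 (y) mm, about 0.14 kg, 18 mm 45-degree chamfers on its two +x corners. Sides vertical from the lower rim to 28 mm up; gold boss 8 mm high on top. Hollow below: skirt 4 mm thick, 10 mm deep. Site: centre in plan, 18 mm above the rim; x to the chamfered end, z up. Starts flat on the closed lid, x within 20 degrees of the case's.
- stack_top (a point): Two black trays of the same outline on a wooden foot 140 x 86 x 12 mm, fixed. Site: centre of the ledge where the next skirt rests, 70 mm above the table; x to the chamfered end, z up. A gold boss rises 8 mm from the ledge, 2.5 mm inside a seated skirt all round, its upper 5 mm tapering in 4 mm more. A seated tray's centre point is 18 mm above this point, its x along this x.
- lid (a joint): Angle of the case lid, rad: 0 closed (level), growing as the front edge rises; stop at 1.9; 60 degrees is 1.047. Stiff hinge: the lid stays where it is left; raising it by the front edge takes about 4 to 7 N.
- lid_lip (a point): Middle of the lower front edge of the black, gold-edged lid; moves with it. Flat plate, 160 mm from hinge line to this edge, 200 mm wide, 10 mm thick, mirror below. It overhangs the case front by 30 mm, so the edge (87 mm above the table when closed) can be hooked from below. Axes turn with the lid: x from edge to hinge, y along the edge, z out of the upper face.
- lid_hinge (a point): Middle of the lid's hinge line, at the upper rear rim of the red case (130 mm deep x, 190 wide y, 85 high, fixed, on a 2 mm mat). Axes of the case: x from its front (robot side) to the rear, y along the hinge, z up. Closed, the lid's lower face is level with this line, 87 mm above the table.

How it is judged:
On the way, in this order (a step that is already met when the one before it is completed fails the run):
1. the red tray is seated on the stack and released (horizontal distance between tray_center and stack_top below 0.006 m and z of tray_center in the frame of stack_top between 0.015 and 0.0205 m and angle between the x axis of tray_center and the x axis of stack_top, either way round below 0.1 rad and angle between tray_center's own z axis and vertical below 0.05 rad and contact force between the fingers and anything else below 0.1 N), for 0.2 s.
2. the lid is between 52 and 68 degrees (value of joint lid between 0.907 and 1.187 rad), for 0.2 s.
At the end, for the whole second after the job is handed in: The red tray is fully down on the stack with its skirt over the boss (centre within 6 mm of the stack's in plan, 15 to 20.5 mm above the ledge, long axes within 0.1 rad, level within 0.05 rad), and the lid stands still by itself at 60 degrees, 52 to 68 allowed (all of step 2 and horizontal distance between tray_center and stack_top below 0.006 m and z of tray_center in the frame of stack_top between 0.015 and 0.0205 m and angle between the x axis of tray_center and the x axis of stack_top, either way round below 0.1 rad and angle between tray_center's own z axis and vertical below 0.05 rad and velocity of joint lid between -0.05 and 0.05 rad/s); the robot touches nothing.
It also fails if it takes over 64 s, if anything falls off the work surface, if the arm or the gripper's body presses on something with over 40 N, if the wrist force passes 120 N, or if a joint passes its speed limit or range.

### The arm

A 6-joint arm with a two-finger parallel gripper is mounted at the origin on the work surface. World frame = base frame: x ahead of the robot, y to its left, z up, the work surface at z = 0. Lengths are in m, angles in rad, forces in N, time in s.
With the tool pointing down it reaches from about 0.35 to 0.975 m from the base axis. Payload 4.9 kg.
Tool frame: the origin (TCP) lies midway between the tips of the shut fingers; the grasp point (between the pads) lies 19 mm behind it; x points along the fingers, y is the direction in which the jaws open and shut, and the axes are right-handed (so a half turn about x gives the same grasp; the last joint's range is limited). The gripper opens to 85 mm and grips with 20 to 120 N. Pads are 22 mm wide; open, the fingers measure 114 mm over their backs; the gripper's body (76 mm by 85 mm) begins 54 mm behind the grasp point. The pads swing forward as they close: fully open they stand 13 mm farther back than shut.
Start: joints at [-1.246, 0.053, 1.613, -0, 1.476, -0.119], TCP at [0.268, -0.564, 0.231] pointing down, gripper open.
Joint ranges: [-3.01, 3.01], [-1.01, 2.22], [0.06, 2.58], [-1.02, 4.17], [0.09, 2.62], [-3.14, 3.14]. Speed limits (rad/s): [2.57, 2.57, 3.14, 3.14, 3.14, 3.14].

### API

Orientations are given as a unit quaternion [w, x, y, z].
In Python, from plant import manip gives the robot as it stands.
- The arm moves only by the tool send_rows, never from a script. Its argument "motion" is a list that holds one entry, the list of rows, each a list of 6 numbers: the shift along the world's x, y, z in cm, then the turn, a rotation vector about the world's x, y, z in rad. A call has 1 to 12 rows; each row shifts and turns the commanded pose from where the row before left it; what a row does not reach is not made up. A row lasts 1/12 s, in which the tool goes at most 41.7 mm and 7.16 degrees, less where a joint would pass 70% of its speed; a pose out of reach is approached as far as the arm can. A call with a gripper value outside its range is refused whole. "fingers" is the closure, from 0 (fully open) to 1 (shut), set as the call begins (left out, the last holds). The fingers move at their own pace and stop on an object; the grip force is fixed at half the most. Time passes only in rows, so rows that do not move let the fingers close. It gives the time, the measured TCP pose, the force and the opening at its end, in the units of the state.
- manip.state(): the state, without advancing time (a new reading comes with each control period).
- manip.grab_frame(name): name is "side" or "top" or "wrist"; returns the picture (384x512x3 uint8, red, green, blue); there is no depth.
- manip.calibration(name): a dict with "mtx" (3x3 intrinsics, pixels), "cam_to_world" (4x4, takes a point from camera to world coordinates); the wrist camera has in their place "hand_eye" (4x4, takes a point from camera to tool coordinates, whose origin is the TCP and whose axes are the tool frame's). Camera axes: x right, y up, looking along -z (the intrinsics and any distortion apply to the point x, -y, -z); pixel columns grow to the right and rows downward; lengths in m; the calibration is good to about 2 mm. A picture is of the moment at which its call begins: read the wrist's pose just before it. calibration takes no time and is no camera call.
- manip.job_done(): hands the job in, once; it reports no verdict.
Trained networks look in the newest picture that a camera, given by its name, has taken for a name from the list of things; names that differ only in an ending like _2 or _b are one class to them, and where a whole thing is asked for, a point or a joint stands for the part that bears it (a point fixed in the world has none). Each returns a list of dicts, best first, with "confidence" (0 to 1); they miss things now and then, are a little off and sometimes report something else, mostly with a low value. They report only what shows in the picture. A call takes as long as a camera call.
- manip.boxes_of(query, camera): "centre" ([x, y, z] in m, in the coordinates of the camera as it stood for that picture, good to about 4 mm: the middle of the surface that is visible of it).
- manip.trace(query, camera): "region" (384x512 bool, what is visible of it).
- manip.landmark_of(query, camera): "centre" ([x, y, z] in m, in the coordinates of the camera as it stood for that picture, good to about 4 mm: a listed point, or the origin of a listed thing).
The state is a dict: "time": time; "joint_pos": joint angles; "joint_vel": joint speeds; "joint_efforts": joint torques, N m; "tool_pos": TCP position; "tool_rot": TCP orientation; "contact_force": force on the tool from outside, world axes, zero at the start; "ft_torque": the same for the moment, N m; "gripper_width": opening from 0.0 (shut) to 1.0 (fully open).
Only numpy, scipy, OpenCV 4.12 (cv2) and the standard library are available. Lean on these libraries where they do the work, as an engineer would, in place of code of your own. Each camera call takes 0.05 s, during which the arm holds its last target.

## Working session

There is one attempt and no reset: what is moved stays moved. The work goes in short steps, Python scripts to look and compute and a tool call to move; the robot and the scene stay as the last step left them, time stands still between calls to the robot, and variables do not carry over. Pictures are saved under pics/ and viewed, and the job is handed in when it is done.

Besides the shell and the picture viewer there is one more tool, called after "Request:" as name(argument=value, ...) on one line, values as JSON. send_rows: Moves the arm, as the interface text tells. Its arguments: {"type":"object","properties":{"motion":{"type":"array","items":{"type":"array","items":{"type":"array","items":{"type":"number"}}}},"fingers":{"type":"number"}},"required":["motion"]}

```bash
ls; mkdir -p pics
cat > h.py <<'E'
import numpy as np, cv2
from scipy.spatial.transform import Rotation as R
from plant import manip
def st(): return manip.state()
def T_tool(s):
    T=np.eye(4); q=s["tool_rot"]; T[:3,:3]=R.from_quat([q[1],q[2],q[3],q[0]]).as_matrix(); T[:3,3]=s["tool_pos"]; return T
def cam(name,s=None):
    c=manip.calibration(name); K=np.array(c["mtx"])
    T=np.array(c["cam_to_world"]) if "cam_to_world" in c else T_tool(s or st())@np.array(c["hand_eye"])
    return K,T
def proj(p,K,T):
    pc=np.linalg.inv(T)@np.append(p,1); v=K@np.array([pc[0],-pc[1],-pc[2]]); return v[:2]/v[2]
def ray(u,v,K,T,z):
    d=np.linalg.inv(K)@np.array([u,v,1]); d=T[:3,:3]@np.array([d[0],-d[1],-d[2]]); o=T[:3,3]
    return o+d*(z-o[2])/d[2]
def w(T,c): return (T@np.append(c,1))[:3]
def save(img,n): cv2.imwrite("pics/"+n+".png",cv2.cvtColor(img,cv2.COLOR_RGB2BGR))
E
python3 - <<'E'
from h import *
s=st(); print(s)
for n in ["top","side"]:
    print(n,manip.calibration(n).keys()); K,T=cam(n); print(T[:3,3].round(3)); save(manip.grab_frame(n),n+"0")
    for q in ["tray_center","stack_top","lid_lip","lid_hinge"]:
        for d in manip.landmark_of(q,n)[:3]: print(q,round(d["confidence"],2),w(T,d["centre"]).round(4))
E
```

```text
pics
{'time': 0.0, 'joint_pos': array([-1.24600877e+00,  5.33444154e-02,  1.61432570e+00,  7.65188238e-06,
        1.47598449e+00, -1.18990223e-01]), 'joint_vel': array([ 0.00034516, -0.00145276,  0.00174326, -0.00072393,  0.00184397,
        0.00137979]), 'joint_efforts': array([ 1.49879397e-03, -3.93676400e+01, -3.70176458e+01, -5.89862043e-05,
        7.04114093e-03,  5.03794851e-06]), 'tool_pos': array([ 0.26815118, -0.56385307,  0.23005179]), 'tool_rot': array([-0.15488906, -0.68969848, -0.15633992,  0.68984289]), 'contact_force': array([ 0.43725863, -0.08640433,  0.08786003]), 'ft_torque': array([ 0.02768005,  0.00091912, -0.04353611]), 'gripper_width': 0.9987794552357875}
top dict_keys(['mtx', 'cam_to_world'])
[ 0.582 -0.013  0.82 ]
tray_center 0.87 [0.6301 0.1382 0.1162]
stack_top 0.92 [ 0.639  -0.1823  0.069 ]
lid_lip 0.84 [0.5558 0.1513 0.0853]
side dict_keys(['mtx', 'cam_to_world'])
[0.263 0.377 0.461]
tray_center 0.95 [0.6287 0.134  0.1131]
tray_center 0.58 [0.5517 0.1524 0.0813]
stack_top 0.97 [ 0.641  -0.1808  0.0679]
stack_top 0.39 [0.5552 0.1545 0.0832]
lid_lip 0.66 [0.5552 0.1532 0.0831]
lid_hinge 0.6 [0.7212 0.1642 0.0849]
```

View pics/top0.png

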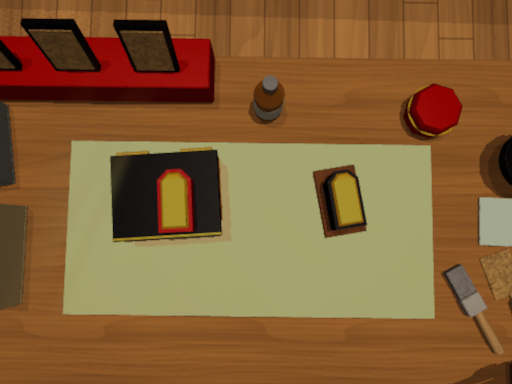

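View pics/side0.png

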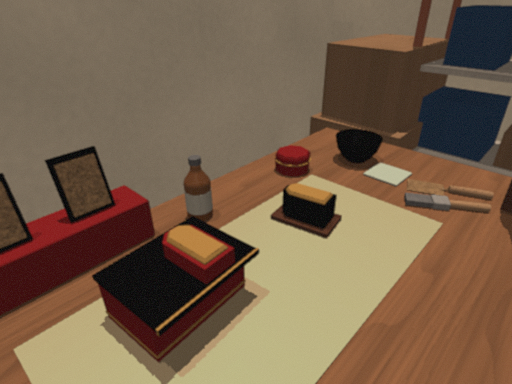

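```bash
cat > meas.py <<'E'
from h import *
def gold(img,K,T,zc,box=None):
    hsv=cv2.cvtColor(img,cv2.COLOR_RGB2HSV)
    m=cv2.inRange(hsv,(18,120,80),(35,255,255))
    if box is not None:
        b=np.zeros_like(m); x0,y0,x1,y1=box; b[y0:y1,x0:x1]=255; m&=b
    cs,_=cv2.findContours(m,cv2.RETR_EXTERNAL,cv2.CHAIN_APPROX_NONE)
    c=max(cs,key=cv2.contourArea); P=np.array([ray(u,v,K,T,zc)[:2] for u,v in c[:,0]])
    r=cv2.minAreaRect((P*1000).astype(np.float32))
    return cv2.contourArea(c),r,P
E
python3 - <<'E'
from meas import *
K,T=cam("top"); img=manip.grab_frame("top")
print(K, manip.calibration("wrist")["hand_eye"].round(3))
for n,z,b in [("tray",.133,(150,160,200,240)),("stack",.078,(320,160,370,235))]:
    a,r,P=gold(img,K,T,z,b); print(n,a,r)
hsv=cv2.cvtColor(img,cv2.COLOR_RGB2HSV)
print(hsv[200,175],hsv[200,346],hsv[210,130])
E
```

```text
[[392.2864108    0.         257.0078749 ]
 [  0.         392.2864108  196.01841783]
 [  0.           0.           1.        ]] [[ 0.001  0.282 -0.959 -0.142]
 [ 1.    -0.001  0.001  0.001]
 [-0.001 -0.959 -0.282 -0.074]
 [ 0.     0.     0.     1.   ]]
tray 1262.5 ((627.7391967773438, 132.14964294433594), (95.70154571533203, 44.60100555419922), 3.309100389480591)
stack 1186.0 ((638.71044921875, -182.71774291992188), (99.1026382446289, 48.045780181884766), 10.122809410095215)
[ 24 186 166] [ 25 189 165] [10 73 21]
```

Run:
```python
from h import *
s=st();T=T_tool(s);print(T.round(4))
z=T[:3,2];print(np.degrees(np.arctan2(z[1],z[0])))
```

```text
[[-1.000e-04  4.294e-01 -9.031e-01  2.683e-01]
 [-0.000e+00 -9.031e-01 -4.294e-01 -5.644e-01]
 [-1.000e+00 -0.000e+00  1.000e-04  2.313e-01]
 [ 0.000e+00  0.000e+00  0.000e+00  1.000e+00]]
-154.56922091567634
```

Request:
send_rows(motion=[[[2.4,2.4,0.3,0,0,-0.0222],[2.4,2.4,0.3,0,0,-0.0222],[2.4,2.4,0.3,0,0,-0.0222],[2.4,2.4,0.3,0,0,-0.0222],[2.4,2.4,0.3,0,0,-0.0222],[2.4,2.4,0.3,0,0,-0.0222],[2.4,2.4,0.2,0,0,-0.0222],[2.4,2.4,0,0,0,-0.0222],[2.4,2.4,0,0,0,-0.0222],[2.4,2.4,0,0,0,-0.0222],[2.4,2.4,0,0,0,-0.0222],[2.4,2.4,0,0,0,-0.0222]]], fingers=0)

```text
time: 1.55
tool_pos: [0.5574, -0.275, 0.2515]
tool_rot: [0.062, 0.704, 0.062, -0.704]
contact_force: [0.7, 0.0, -0.2]
gripper_width: 0.999
```

Request:
send_rows(motion=[[[2.4,2.4,0,0,0,0],[2.4,2.4,0,0,0,0],[2.4,2.4,0,0,0,0],[2.4,2.4,0,0,0,0],[0,0,0,0,0,0],[0,0,0,0,0,0],[0,0,0,0,0,0]]])

```text
time: 2.13
tool_pos: [0.6521, -0.1806, 0.2511]
tool_rot: [-0.063, -0.704, -0.063, 0.705]
contact_force: [0.5, 0.0, -1.1]
gripper_width: 0.995
```

Run:
```python
from meas import *
s=st();T=T_tool(s);z=T[:3,2];print(s["tool_pos"],np.degrees(np.arctan2(z[1],z[0])))
K,C=cam("wrist",s); img=manip.grab_frame("wrist"); save(img,"w1")
a,r,P=gold(img,K,C,.078); print(a,r)
for q in ["stack_top","tray_center"]:
  for d in manip.landmark_of(q,"wrist")[:2]: print(q,d["confidence"],w(C,d["centre"]))
```

```text
[ 0.65206906 -0.18063969  0.25111181] -169.82416874473395
670.0 ((670.6658325195312, -183.6346893310547), (51.31771469116211, 29.24188995361328), 63.23426818847656)
stack_top 0.78 [ 0.64220929 -0.18196469  0.06651797]
```

View pics/w1.png

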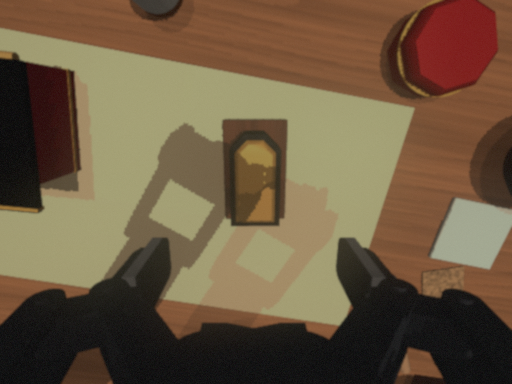

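Run:
```python
from meas import *
s=st();K,C=cam("wrist",s); img=manip.grab_frame("wrist")
hsv=cv2.cvtColor(img,cv2.COLOR_RGB2HSV)
print(hsv[185,225:290:2].tolist())
b=np.zeros((384,512),np.uint8); b[120:235,222:292]=1
lab=cv2.cvtColor(img,cv2.COLOR_RGB2LAB); 
m=cv2.inRange(hsv,(8,110,70),(40,255,255))*b
cs,_=cv2.findContours(m,cv2.RETR_EXTERNAL,cv2.CHAIN_APPROX_NONE)
for c in sorted(cs,key=cv2.contourArea)[-3:]:
    P=np.array([ray(u,v,K,C,.073)[:2] for u,v in c[:,0]]); print(cv2.contourArea(c),cv2.boundingRect(c),cv2.minAreaRect((P*1000).astype(np.float32)))
cv2.imwrite("pics/c1.png",cv2.resize(cv2.cvtColor(img[105:245,205:310],cv2.COLOR_RGB2BGR),None,fx=4,fy=4,interpolation=cv2.INTER_NEAREST))
```

```text
[[14, 114, 67], [15, 128, 64], [16, 114, 56], [19, 87, 47], [20, 118, 52], [17, 145, 86], [17, 146, 98], [17, 147, 109], [17, 150, 109], [17, 149, 111], [17, 150, 109], [17, 150, 107], [17, 151, 110], [17, 151, 108], [17, 151, 110], [17, 151, 110], [17, 146, 110], [17, 147, 109], [17, 144, 110], [17, 149, 108], [17, 145, 100], [17, 142, 90], [17, 138, 89], [17, 135, 87], [19, 138, 76], [20, 106, 58], [19, 100, 56], [15, 107, 67], [13, 124, 84], [13, 117, 85], [18, 96, 133], [19, 95, 161], [19, 90, 161]]
4.5 (226, 214, 4, 3) ((594.7765502929688, -160.28408813476562), (2.5974419116973877, 3.707350730895996), 10.118017196655273)
1205.5 (223, 120, 63, 98) ((654.3052978515625, -182.45462036132812), (115.25775146484375, 69.40953063964844), 10.730978965759277)
3110.5 (234, 139, 42, 84) ((640.88525390625, -185.03799438476562), (100.50640106201172, 47.821739196777344), 10.290201187133789)
```

View pics/c1.png

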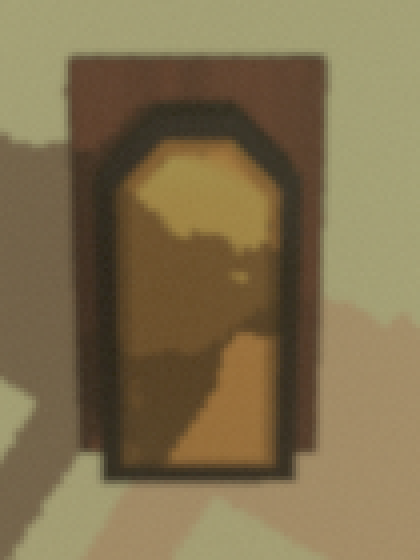

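Request:
send_rows(motion=[[[-0.1,3.2,0.6,0,0,-0.012],[-0.1,3.2,0.6,0,0,-0.012],[-0.1,3.2,0.6,0,0,-0.012],[-0.1,3.2,0.6,0,0,-0.012],[-0.1,3.2,0.6,0,0,-0.012],[-0.1,3.2,0.6,0,0,-0.012],[-0.1,3.2,0.5,0,0,-0.012],[-0.1,3.2,0.5,0,0,-0.012],[-0.1,3.2,0.5,0,0,-0.012],[-0.1,2.8,0.4,0,0,-0.012],[0,0,0,0,0,0],[0,0,0,0,0,0]]])

```text
time: 3.33
tool_pos: [0.6422, 0.136, 0.3069]
tool_rot: [0.021, 0.707, 0.021, -0.706]
contact_force: [-0.3, -0.6, -0.2]
gripper_width: 0.997
```

Request:
send_rows(motion=[[[0,0,0,0,0,0],[0,0,0,0,0,0]]])

```text
time: 3.5
tool_pos: [0.6423, 0.1341, 0.306]
tool_rot: [-0.02, -0.707, -0.02, 0.707]
contact_force: [-0.4, -0.2, -0.4]
gripper_width: 0.995
```

Run:
```python
from meas import *
s=st();T=T_tool(s);z=T[:3,2];print(s["tool_pos"],np.degrees(np.arctan2(z[1],z[0])))
K,C=cam("wrist",s); img=manip.grab_frame("wrist"); save(img,"w2")
hsv=cv2.cvtColor(img,cv2.COLOR_RGB2HSV)
print(hsv[180,210:310:4].tolist())
m=cv2.inRange(hsv,(8,110,70),(40,255,255)); m[:100]=0;m[250:]=0;m[:,:200]=0;m[:,320:]=0
cs,_=cv2.findContours(m,cv2.RETR_EXTERNAL,cv2.CHAIN_APPROX_NONE)
for c in sorted(cs,key=cv2.contourArea)[-2:]:
    P=np.array([ray(u,v,K,C,.128)[:2] for u,v in c[:,0]]); print(cv2.contourArea(c),cv2.boundingRect(c),cv2.minAreaRect((P*1000).astype(np.float32)))
for q in ["lid_lip","lid_hinge","tray_center"]:
  for d in manip.landmark_of(q,"wrist")[:2]: print(q,d["confidence"],w(C,d["centre"]))
```

```text
[0.64232701 0.13405397 0.3059831 ] -176.81380443198972
[[18, 120, 36], [18, 103, 42], [18, 111, 39], [18, 137, 41], [14, 113, 43], [3, 177, 101], [11, 163, 108], [17, 156, 132], [17, 154, 134], [17, 157, 133], [17, 154, 136], [16, 154, 136], [17, 153, 135], [17, 155, 135], [17, 154, 136], [17, 154, 129], [8, 162, 107], [5, 162, 99], [16, 122, 50], [20, 97, 55], [20, 94, 54], [17, 85, 57], [18, 81, 57], [21, 84, 58], [20, 82, 62]]
119.0 (200, 221, 34, 6) ((577.1939697265625, 175.27969360351562), (6.5228800773620605, 40.42144775390625), 1.2311898469924927)
3258.5 (233, 141, 81, 87) ((629.1359252929688, 110.03706359863281), (104.40821838378906, 96.9267578125), 4.826900959014893)
lid_lip 0.71 [0.5648006  0.14849756 0.08656138]
lid_hinge 0.75 [0.71652227 0.16303043 0.08822925]
lid_hinge 0.23 [ 0.63829963 -0.18198745  0.06971453]
tray_center 0.97 [0.62983114 0.1324005  0.11342499]
```

View pics/w2.png

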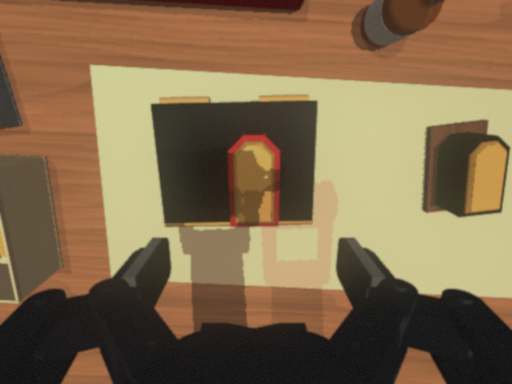

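Run:
```python
from meas import *
s=st();K,C=cam("wrist",s); img=cv2.cvtColor(cv2.imread("pics/w2.png"),cv2.COLOR_BGR2RGB)
hsv=cv2.cvtColor(img,cv2.COLOR_RGB2HSV); H,S,V=cv2.split(hsv)
box=np.zeros((384,512),bool); box[120:240,215:292]=1
g=((H>=14)&(H<40)&(S>110)&(V>70)&box).astype(np.uint8)
u=((S>130)&(V>70)&((H<40)|(H>170))&box).astype(np.uint8); 
for n,m,z in [("gold",g,.128),("outline",u,.125)]:
    cs,_=cv2.findContours(m,cv2.RETR_EXTERNAL,cv2.CHAIN_APPROX_NONE)
    c=max(cs,key=cv2.contourArea); P=np.array([ray(a,b,K,C,z)[:2] for a,b in c[:,0]]); print(n,cv2.boundingRect(c),cv2.minAreaRect((P*1000).astype(np.float32)))
for p in [(152,103),(317,100),(314,222),(165,226)]: print(ray(*p,K,C,.097).round(4))
print(hsv[215:232,290].tolist())
```

```text
gold (234, 142, 40, 81) ((629.677490234375, 133.12179565429688), (97.07333374023438, 45.75870895385742), 3.641608476638794)
outline (215, 133, 77, 94) ((631.3681640625, 135.9239044189453), (113.27728271484375, 93.82210540771484), 5.136804580688477)
[0.7135 0.2589 0.097 ]
[0.7279 0.0637 0.097 ]
[0.5727 0.049  0.097 ]
[0.5556 0.2485 0.097 ]
[[19, 85, 66], [19, 86, 65], [19, 96, 64], [20, 90, 65], [20, 96, 69], [17, 131, 99], [17, 148, 153], [17, 155, 176], [16, 142, 163], [17, 111, 158], [18, 96, 183], [18, 96, 200], [18, 95, 203], [19, 93, 204], [22, 85, 204], [25, 78, 206], [26, 78, 205]]
```

Request:
send_rows(motion=[[[-0.3,0,-2.5,0,0,0.006],[-0.3,0,-2.5,0,0,0],[-0.3,0,-2.5,0,0,0],[-0.3,-0.1,-2.5,0,0,0],[-0.1,0,-2.5,0,0,0],[0,0,-2.5,0,0,0],[0,0,-1.5,0,0,0],[0,0,-1.5,0,0,0],[0,0,-1.0,0,0,0],[0,0,-0.5,0,0,0],[0,0,0,0,0,0],[0,0,0,0,0,0]]])

```text
time: 4.7
tool_pos: [0.63, 0.1346, 0.1122]
tool_rot: [0.022, 0.707, 0.022, -0.706]
contact_force: [1.1, 0.0, 0.5]
gripper_width: 0.999
```

Request:
send_rows(motion=[[[0,0,-0.5,0,0,0],[0,0,-0.5,0,0,0],[0,0,-0.3,0,0,0],[0,0,0,0,0,0],[0,0,0,0,0,0]]])

```text
time: 5.12
tool_pos: [0.6291, 0.1346, 0.098]
tool_rot: [-0.022, -0.707, -0.022, 0.707]
contact_force: [-0.2, 0.0, 0.4]
gripper_width: 1.003
```

Run:
```python
from h import *
s=st();T=T_tool(s);z=T[:3,2];print(s["tool_pos"],s["contact_force"],np.degrees(np.arctan2(z[1],z[0])))
save(manip.grab_frame("wrist"),"w3"); save(manip.grab_frame("side"),"s3")
```

```text
[0.62913169 0.1345897  0.09797864] [-0.18323744  0.00653453  0.41640841] -176.36571428060233
```

View pics/w3.png

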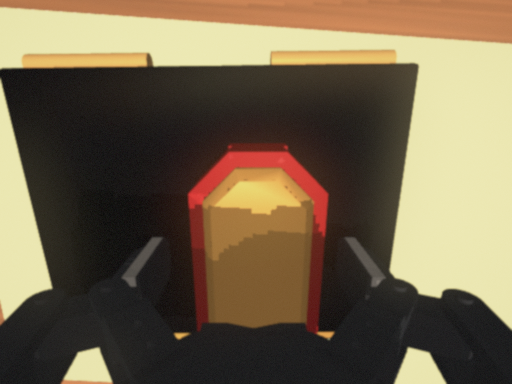

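View pics/s3.png

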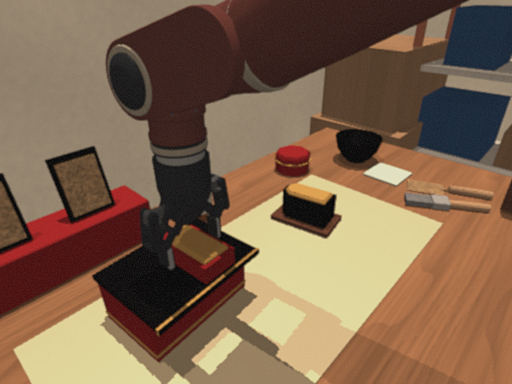

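Request:
send_rows(motion=[[[0,0,-0.2,0,0,0],[0,0,0,0,0,0],[0,0,0,0,0,0],[0,0,0,0,0,0],[0,0,0,0,0,0],[0,0,0,0,0,0],[0,0,0,0,0,0],[0,0,0,0,0,0]]], fingers=1)

```text
time: 5.88
tool_pos: [0.6296, 0.1346, 0.0966]
tool_rot: [0.022, 0.707, 0.022, -0.707]
contact_force: [0.0, -0.0, 1.9]
gripper_width: 0.688
```

Run:
```python
from h import *
s=st();T=T_tool(s);z=T[:3,2];print(s["tool_pos"],s["contact_force"],s["gripper_width"],np.degrees(np.arctan2(z[1],z[0])))
save(manip.grab_frame("wrist"),"w4"); save(manip.grab_frame("side"),"s4")
```

```text
[0.62958848 0.13457886 0.09657126] [ 0.03742213 -0.01820992  1.86977529] 0.6880014617282793 -176.3667758426079
```

View pics/w4.png

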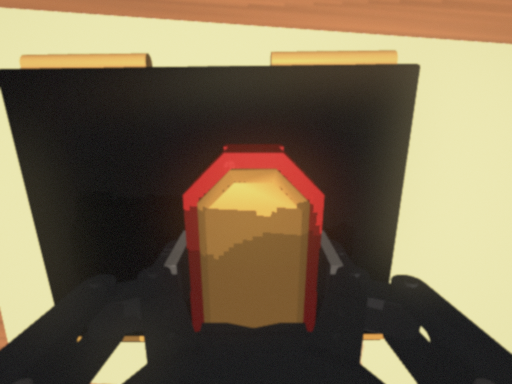

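View pics/s4.png

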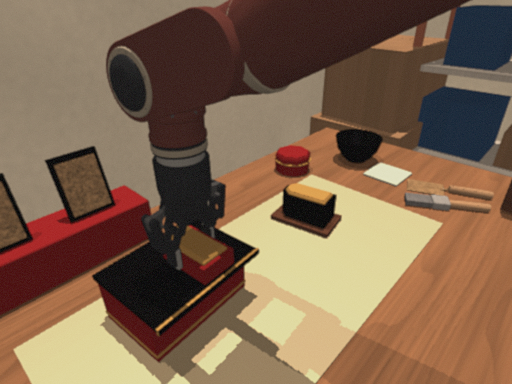

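Request:
send_rows(motion=[[[0,0,0.5,0,0,0],[0,0,1,0,0,0],[0,0,1.5,0,0,0],[0,0,1.5,0,0,0],[0,0,1,0,0,0],[0,-1,0.5,0,0,0],[0,-2,0,0,0,0],[0,-2.5,0,0,0,0.01],[0,-2.5,0,0,0,0.01],[0.1,-2.5,0,0,0,0.01],[0.1,-2.5,0,0,0,0.01],[0.1,-2.5,0,0,0,0.01]]])

```text
time: 6.98
tool_pos: [0.6321, -0.0223, 0.1568]
tool_rot: [0.04, 0.706, 0.04, -0.706]
contact_force: [-0.0, -0.3, -1.4]
gripper_width: 0.69
```

Request:
send_rows(motion=[[[0.1,-2.5,0,0,0,0.01],[0.1,-2.5,0,0,0,0.01],[0.1,-2.5,0,0,0,0.01],[0.1,-2.5,0,0,0,0.01],[0.1,-2.5,0,0,0,0.01],[0.1,-2,0,0,0,0.01],[0.1,-1.4,0,0,0,0.005],[0.1,-0.5,0,0,0,0],[0.1,0,0,0,0,0],[0,0,0,0,0,0],[0,0,0,0,0,0],[0,0,0,0,0,0]]])

```text
time: 7.98
tool_pos: [0.6414, -0.1832, 0.1563]
tool_rot: [-0.063, -0.704, -0.064, 0.704]
contact_force: [-0.2, 0.3, -2.3]
gripper_width: 0.691
```

Run:
```python
from h import *
s=st();T=T_tool(s);z=T[:3,2];print(s["tool_pos"],s["contact_force"],s["gripper_width"],np.degrees(np.arctan2(z[1],z[0])),T.round(3))
save(manip.grab_frame("wrist"),"w5"); save(manip.grab_frame("side"),"s5")
```

```text
[ 0.64140199 -0.18320924  0.15627244] [-0.24571513  0.26186214 -2.33136197] 0.6909167701759754 -169.6963425775129 [[-0.     0.179 -0.984  0.641]
 [ 0.    -0.984 -0.179 -0.183]
 [-1.    -0.     0.     0.156]
 [ 0.     0.     0.     1.   ]]
```

View pics/w5.png

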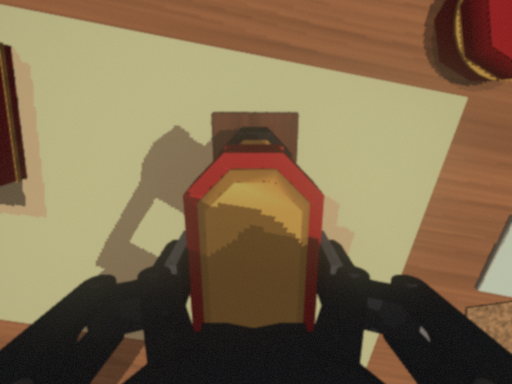

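View pics/s5.png

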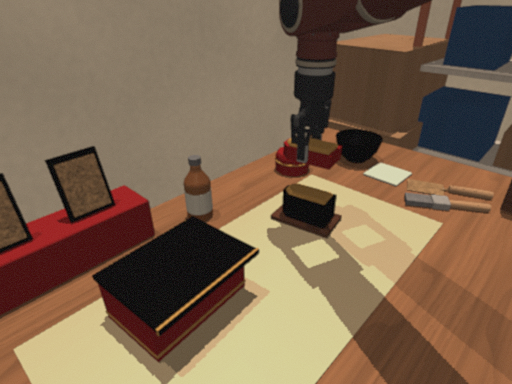

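Request:
send_rows(motion=[[[-0.1,-0.1,-1,0,0,0],[0,0,-1.2,0,0,0],[0,0,-1.2,0,0,0],[0,0,-1.2,0,0,0],[0,0,-1,0,0,0],[0,0,-0.6,0,0,0],[0,0,-0.4,0,0,0],[0,0,-0.2,0,0,0],[0,0,0,0,0,0],[0,0,0,0,0,0],[0,0,0,0,0,0]]])

```text
time: 9.0
tool_pos: [0.641, -0.1857, 0.0893]
tool_rot: [0.063, 0.705, 0.063, -0.704]
contact_force: [-0.0, -0.4, -0.5]
gripper_width: 0.692
```

Run:
```python
from h import *
s=st();T=T_tool(s);z=T[:3,2];print(s["tool_pos"],s["contact_force"],s["gripper_width"],np.degrees(np.arctan2(z[1],z[0])))
save(manip.grab_frame("wrist"),"w6"); im=manip.grab_frame("side"); save(cv2.resize(im[130:250,220:380],None,fx=4,fy=4),"s6")
```

```text
[ 0.64095843 -0.18567342  0.08927136] [-0.02049935 -0.39487256 -0.52204509] 0.6916061288260533 -169.7778215835916
```

View pics/w6.png

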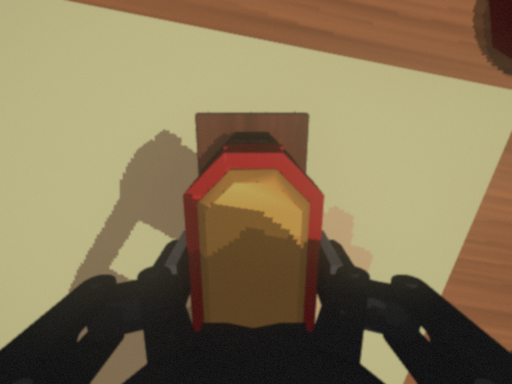

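View pics/s6.png

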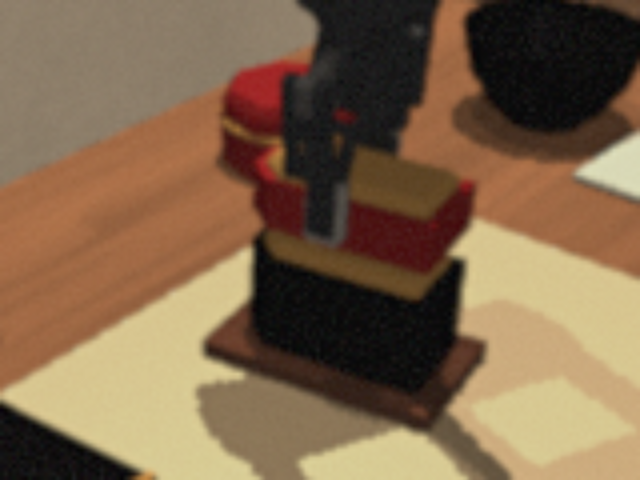

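Request:
send_rows(motion=[[[0,0.1,-0.2,0,0,0],[0,0,-0.3,0,0,0],[0,0,-0.3,0,0,0],[0,0,-0.3,0,0,0],[0,0,-0.2,0,0,0],[0,0,-0.2,0,0,0],[0,0,0,0,0,0],[0,0,0,0,0,0],[0,0,0,0,0,0]]])

```text
time: 9.85
tool_pos: [0.6404, -0.1845, 0.0734]
tool_rot: [0.063, 0.704, 0.063, -0.704]
contact_force: [1.2, -0.3, -1.7]
gripper_width: 0.69
```

No contact yet with rim about 4 mm above the ledge: the skirt is past the boss taper.

Request:
send_rows(motion=[[[0,0,-0.2,0,0,0],[0,0,-0.1,0,0,0],[0,0,0,0,0,0],[0,0,0,0,0,0],[0,0,0,0,0,0]]])

```text
time: 10.27
tool_pos: [0.6403, -0.1845, 0.0703]
tool_rot: [0.063, 0.704, 0.063, -0.704]
contact_force: [0.4, -1.1, -1.6]
gripper_width: 0.691
```

Request:
send_rows(motion=[[[0,0,-0.1,0,0,0],[0,0,0,0,0,0],[0,0,0,0,0,0]]])

```text
time: 10.52
tool_pos: [0.6406, -0.1845, 0.0696]
tool_rot: [0.063, 0.704, 0.063, -0.704]
contact_force: [0.9, -0.0, -0.5]
gripper_width: 0.69
```

Run:
```python
from h import *
s=st();print(s["tool_pos"],s["contact_force"],s["gripper_width"])
im=manip.grab_frame("side"); save(cv2.resize(im[130:250,220:380],None,fx=4,fy=4),"s7")
```

```text
[ 0.64061334 -0.18453816  0.06960117] [ 0.94879665 -0.03012793 -0.51464287] 0.6902680534824267
```

View pics/s7.png

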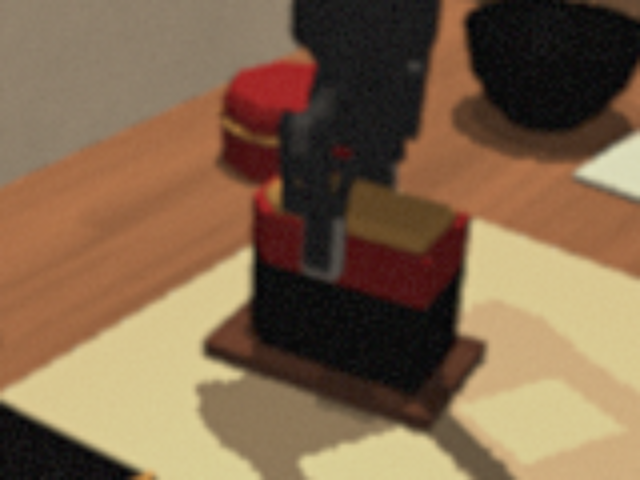

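Request:
send_rows(motion=[[[0,0,0,0,0,0],[0,0,0,0,0,0],[0,0,0,0,0,0],[0,0,0,0,0,0],[0,0,0,0,0,0],[0,0,0,0,0,0],[0,0,0,0,0,0],[0,0,0,0,0,0],[0,0,0,0,0,0]]], fingers=0)

```text
time: 11.32
tool_pos: [0.6403, -0.1844, 0.0692]
tool_rot: [-0.063, -0.704, -0.063, 0.704]
contact_force: [-0.1, -0.4, -0.6]
gripper_width: 0.998
```

Request:
send_rows(motion=[[[0,0,0.5,0,0,0],[0,0,1,0,0,0],[0,0,1.5,0,0,0],[0,0,2,0,0,0],[0,0,2,0,0,0],[0,0,2.5,0,0,0],[0,0,2.5,0,0,0],[0,0,2.5,0,0,0],[0,0,2,0,0,0],[0,0,1.5,0,0,0],[0,0,0,0,0,0],[0,0,0,0,0,0]]])

```text
time: 12.32
tool_pos: [0.6408, -0.1846, 0.251]
tool_rot: [0.063, 0.705, 0.063, -0.703]
contact_force: [0.0, 0.2, -0.3]
gripper_width: 1.003
```

Run:
```python
from h import *
s=st();print(s["tool_pos"],s["contact_force"],s["gripper_width"], s["joint_pos"])
im=manip.grab_frame("side"); save(cv2.resize(im[130:250,220:380],None,fx=4,fy=4),"s8"); save(manip.grab_frame("wrist"),"w8")
K,C=cam("wrist",s)
for q in ["tray_center"]:
  for c in ["wrist","side"]:
    K,C=cam(c,s)
    for d in manip.landmark_of(q,c)[:2]: print(c,q,d["confidence"],w(C,d["centre"]))
```

```text
[ 0.64083224 -0.18461819  0.2510457 ] [ 0.0013636   0.23191935 -0.30239048] 1.0025958952676086 [-3.91986341e-01  1.37426758e-01  1.48961590e+00 -5.17728383e-06
  1.51174102e+00  1.00037868e+00]
wrist tray_center 0.97 [ 0.6434616  -0.18292241  0.0895145 ]
```

View pics/s8.png

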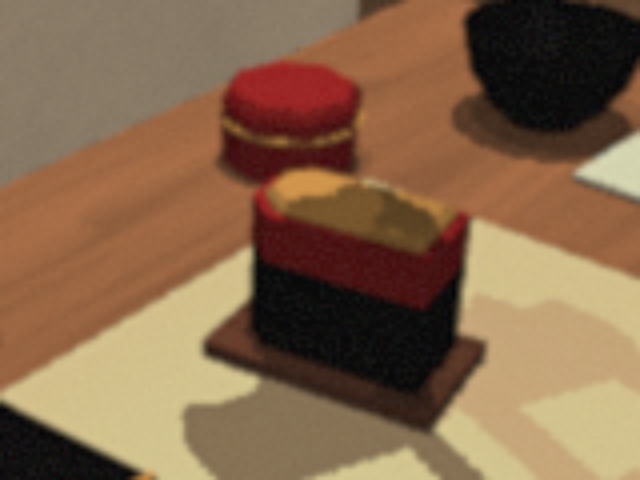

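View pics/w8.png

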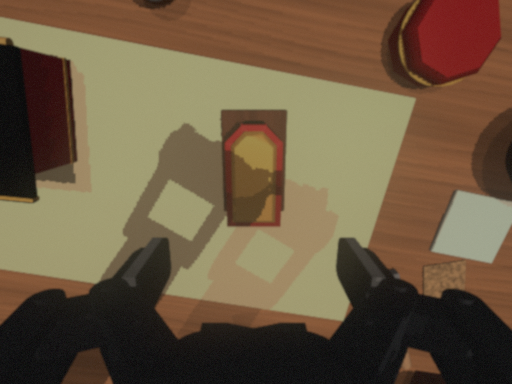

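Request:
send_rows(motion=[[[-0.6,2.5,0,0,0,-0.01],[-0.6,3,0,0,0,-0.01],[-0.7,3,0,0,0,-0.01],[-0.7,3,0,0,0,-0.01],[-0.7,3,0,0,0,-0.01],[-0.7,3,0,0,0,-0.01],[-0.7,3,0,0,0,-0.01],[-0.7,3,0,0,0,-0.01],[-0.7,3,0,0,0,-0.01],[-0.7,3,0,0,0,-0.01],[-0.7,2.8,0,0,0,0],[-0.5,1.0,0,0,0,0]]], fingers=1)

```text
time: 13.52
tool_pos: [0.5588, 0.1516, 0.2477]
tool_rot: [-0.028, -0.706, -0.029, 0.708]
contact_force: [0.7, -0.2, -0.9]
gripper_width: -0.001
```

Request:
send_rows(motion=[[[0,0,0,0.004,-0.05,0],[0,0,0,0.008,-0.1,0],[0,0,0,0.008,-0.1,0],[0,0,0,0.008,-0.1,0],[0,0,0,0.004,-0.05,0],[0,0,0,0,0,0],[0,0,0,0,0,0]]])

```text
time: 14.1
tool_pos: [0.5595, 0.1481, 0.2482]
tool_rot: [0.022, 0.832, 0.033, -0.553]
contact_force: [0.6, 0.2, -0.4]
gripper_width: 0.002
```

Run:
```python
from h import *
s=st();print(s["tool_pos"],s["contact_force"],s["gripper_width"], s["joint_pos"].round(3)); print(T_tool(s).round(3))
save(manip.grab_frame("wrist"),"w9")
K,C=cam("wrist",s)
for q in ["lid_lip","lid_hinge"]:
    for d in manip.landmark_of(q,"wrist")[:2]: print(q,d["confidence"],w(C,d["centre"]))
```

```text
[0.55954459 0.14812961 0.24816144] [ 0.59221746  0.24073995 -0.4221912 ] 0.002291796431316643 [ 0.142 -0.323  1.962 -0.028  1.106  1.642]
[[ 0.387  0.078 -0.919  0.56 ]
 [ 0.031 -0.997 -0.072  0.148]
 [-0.922 -0.    -0.388  0.248]
 [ 0.     0.     0.     1.   ]]
lid_lip 0.64 [0.56262304 0.1508035  0.08736057]
lid_hinge 0.7 [0.71930618 0.16327539 0.08656852]
```

View pics/w9.png

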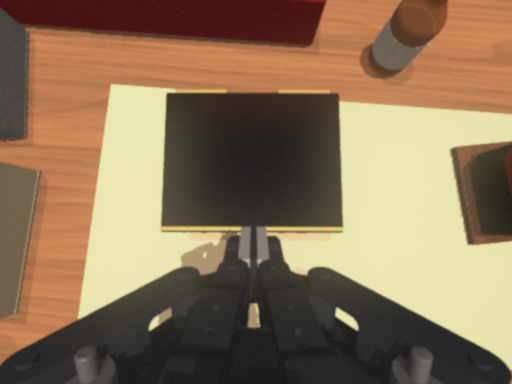

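Run:
```python
from h import *
s=st();K,C=cam("wrist",s); img=cv2.cvtColor(cv2.imread("pics/w9.png"),cv2.COLOR_BGR2HSV)
print(img[222:236,210].tolist())
for p in [(162,231),(210,231),(342,231)]: print(ray(*p,K,C,.087).round(4))
for p in [(165,94),(339,94),(342,227),(162,227)]: print(ray(*p,K,C,.097).round(4))
```

```text
[[19, 55, 65], [22, 61, 63], [19, 73, 66], [20, 94, 92], [23, 122, 153], [23, 130, 210], [25, 127, 227], [24, 128, 223], [23, 128, 180], [21, 104, 140], [19, 91, 191], [20, 88, 225], [21, 85, 230], [21, 85, 230]]
[0.5556 0.2509 0.087 ]
[0.5599 0.1971 0.087 ]
[0.5715 0.0491 0.087 ]
[0.712  0.2623 0.097 ]
[0.7276 0.0623 0.097 ]
[0.5759 0.0524 0.097 ]
[0.5605 0.2483 0.097 ]
```

Request:
send_rows(motion=[[[-0.8,0,0,0.004,-0.05,0],[-1,0,0,0.008,-0.1,0],[-1,0,0,0.008,-0.1,0],[-1,0,0,0.008,-0.1,0],[-1,0,0,0.004,-0.05,0],[-0.8,0,0,0,0,0],[0,0,0,0,0,0],[0,0,0,0,0,0]]])

```text
time: 14.92
tool_pos: [0.5049, 0.1486, 0.2503]
tool_rot: [0.014, 0.927, 0.037, -0.374]
contact_force: [0.6, -0.5, 0.3]
gripper_width: -0.002
```

Run:
```python
from h import *
s=st();print(s["tool_pos"],s["contact_force"],s["joint_pos"].round(3)); print(T_tool(s).round(3))
```

```text
[0.50489287 0.14860925 0.2503029 ] [ 0.57686208 -0.4628112   0.30031294] [ 0.185 -0.727  2.325 -0.112  0.746  1.728]
[[ 0.718  0.079 -0.692  0.505]
 [ 0.057 -0.997 -0.054  0.149]
 [-0.694 -0.001 -0.72   0.25 ]
 [ 0.     0.     0.     1.   ]]
```

Request:
send_rows(motion=[[[0.6,0,-1.5,0,0,0],[0.6,0,-2,0,0,0],[0.6,0,-2,0,0,0],[0.6,0,-2,0,0,0],[0.4,0,-2,0,0,0],[0.2,0,-2,0,0,0],[0,0,-2,0,0,0],[0,0,-2,0,0,0],[0,0,-2,0,0,0],[0,0,-1,0,0,0],[0,0,0,0,0,0],[0,0,0,0,0,0]]])

```text
time: 15.92
tool_pos: [0.5352, 0.1484, 0.064]
tool_rot: [0.014, 0.926, 0.037, -0.375]
contact_force: [0.0, 0.3, 0.5]
gripper_width: -0.001
```

Run:
```python
from h import *
s=st();print(s["tool_pos"],s["contact_force"],s["joint_pos"].round(3)); print(T_tool(s).round(3))
save(manip.grab_frame("side"),"s10");save(manip.grab_frame("wrist"),"w10")
```

```text
[0.53516468 0.14843178 0.06398843] [0.00737717 0.3041986  0.49586378] [ 0.169 -0.308  2.398 -0.253  0.26   1.88 ]
[[ 0.716  0.078 -0.694  0.535]
 [ 0.057 -0.997 -0.054  0.148]
 [-0.696 -0.001 -0.718  0.064]
 [ 0.     0.     0.     1.   ]]
```

View pics/s10.png

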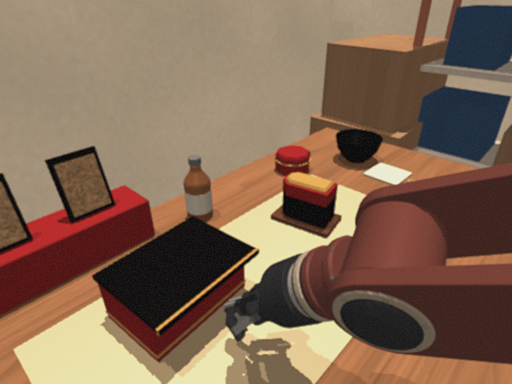

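View pics/w10.png

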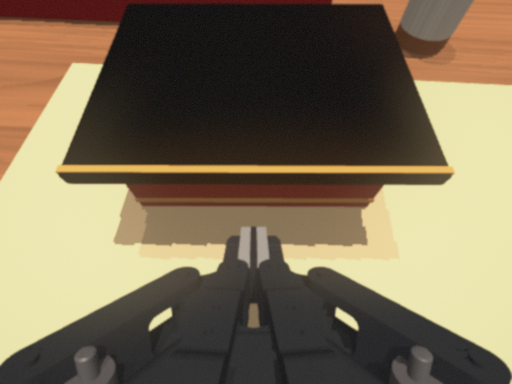

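Request:
send_rows(motion=[[[0.4,0,-0.4,0,0,0],[0.8,0.1,0,0,0,0],[0.8,0.1,0,0,0,0],[0.8,0.1,0,0,0,0],[0.5,0,0,0,0,0],[0.4,0,0,0,0,0],[0,0,0,0,0,0],[0,0,0,0,0,0],[0,0,0,0,0,0]]])

```text
time: 16.77
tool_pos: [0.5711, 0.1515, 0.0601]
tool_rot: [0.014, 0.926, 0.037, -0.375]
contact_force: [-0.6, -0.4, -1.0]
gripper_width: -0.002
```

```bash
cat > plan.py <<'E'
import numpy as np
H=np.array([.7235,.087])  # along-case coordinate: world x at tool line, approx
def E(t): return H+.16*np.array([-np.cos(t),np.sin(t)])
for td in range(0,66,5):
    t=np.radians(td); a=max(np.radians(44),t); d=.022
    p=E(t)+d*np.array([np.cos(a),-np.sin(a)])-.011*np.array([np.sin(a),np.cos(a)])
    print(td,p.round(4),round(np.degrees(a)))
E
python3 plan.py
python3 - <<'E'
from h import *
s=st();print(s["tool_pos"],s["contact_force"],s["joint_pos"].round(3)); 
save(manip.grab_frame("side"),"s11");save(manip.grab_frame("wrist"),"w11")
E
```

```text
0 [0.5717 0.0638] 44
5 [0.5723 0.0777] 44
10 [0.5741 0.0916] 44
15 [0.5771 0.1052] 44
20 [0.5813 0.1185] 44
25 [0.5867 0.1314] 44
30 [0.5931 0.1438] 44
35 [0.6006 0.1556] 44
40 [0.6091 0.1667] 44
45 [0.6181 0.1768] 45
50 [0.6264 0.1856] 50
55 [0.6353 0.1937] 55
60 [0.645 0.201] 60
65 [0.6552 0.2074] 65
[0.5711423  0.15151256 0.0600885 ] [-0.59801295 -0.37897763 -1.00915523] [ 0.161 -0.19   2.315 -0.267  0.224  1.89 ]
```

View pics/s11.png

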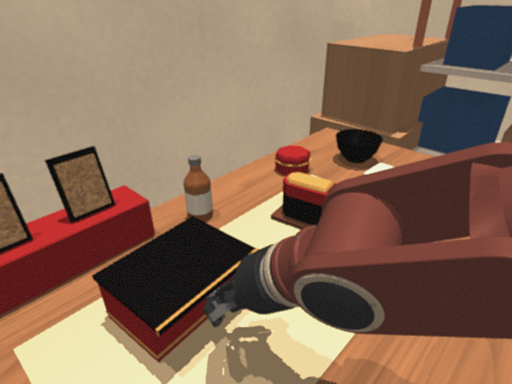

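View pics/w11.png

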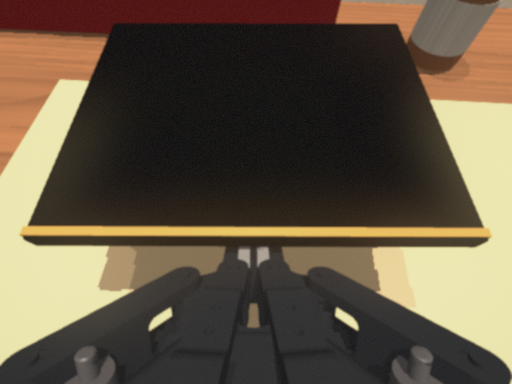

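Request:
send_rows(motion=[[[0,0,0.4,0,0,0],[0,0,0.7,0,0,0],[0,0,0.8,0,0,0],[0.1,0,0.8,0,0,0],[0.2,0,0.8,0,0,0],[0.2,0,0.8,0,0,0],[0.2,0.1,0.8,0,0,0],[0.3,0,0.7,0,0,0],[0,0,0,0,0,0],[0,0,0,0,0,0]]])

```text
time: 17.7
tool_pos: [0.581, 0.1526, 0.1192]
tool_rot: [0.014, 0.926, 0.037, -0.375]
contact_force: [-7.7, -1.5, -1.1]
gripper_width: 0.001
```

Run:
```python
from h import *
s=st();print(s["tool_pos"],s["contact_force"],s["joint_pos"].round(3)); 
save(manip.grab_frame("side"),"s12");save(manip.grab_frame("wrist"),"w12")
for c in ["side","wrist"]:
    K,C=cam(c,s)
    for q in ["lid_lip","lid_hinge"]:
        for d in manip.landmark_of(q,c)[:2]: print(c,q,d["confidence"],w(C,d["centre"]).round(4))
```

```text
[0.58102538 0.15255926 0.11920198] [-7.67267562 -1.51461633 -1.11374694] [ 0.16  -0.291  2.276 -0.164  0.36   1.781]
side lid_lip 0.58 [0.5624 0.1543 0.1404]
wrist lid_lip 0.61 [0.5743 0.1485 0.1458]
wrist lid_hinge 0.68 [0.7198 0.1626 0.0882]
```

View pics/s12.png

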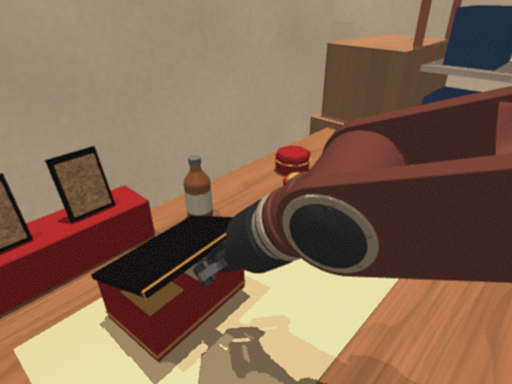

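View pics/w12.png

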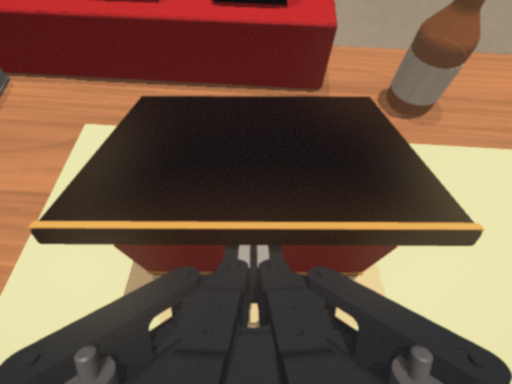

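Request:
send_rows(motion=[[[0.3,0,0.6,0,0,0],[0.3,0,0.7,0,0,0],[0.3,0.1,0.6,0,0,0],[0.3,0,0.6,0,0,0],[0.4,0,0.6,0,0,0],[0.4,0,0.6,0,0,0],[0.4,0.1,0.5,0,0,0],[0.4,0,0.6,0,0,0],[0.5,0,0.5,0,0.01,0],[0.4,0.1,0.5,0,0.01,0],[0,0,0,0,0,0],[0,0,0,0,0,0]]])

```text
time: 19.0
tool_pos: [0.6198, 0.1556, 0.1784]
tool_rot: [0.014, 0.923, 0.037, -0.382]
contact_force: [-1.1, -1.3, -2.3]
gripper_width: -0.0
```

Run:
```python
from h import *
s=st();print(s["tool_pos"],s["contact_force"],s["joint_pos"].round(3)); 
save(manip.grab_frame("side"),"s13");save(manip.grab_frame("wrist"),"w13")
for c in ["side","wrist"]:
    K,C=cam(c,s)
    for q in ["lid_lip","lid_hinge"]:
        for d in manip.landmark_of(q,c)[:2]: print(c,q,d["confidence"],w(C,d["centre"]).round(4))
```

```text
[0.61976402 0.15560813 0.17839383] [-1.14576151 -1.25695186 -2.34015969] [ 0.151 -0.273  2.146 -0.106  0.486  1.718]
side lid_lip 0.58 [0.6051 0.1595 0.2011]
side lid_hinge 0.91 [0.7205 0.1623 0.0845]
wrist lid_lip 0.58 [0.6141 0.154  0.2077]
wrist lid_hinge 0.97 [0.7156 0.1586 0.09  ]
```

View pics/s13.png

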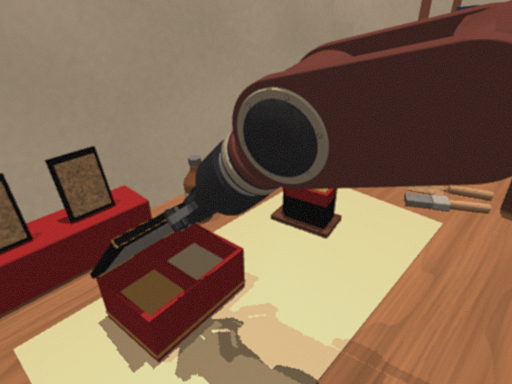

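View pics/w13.png

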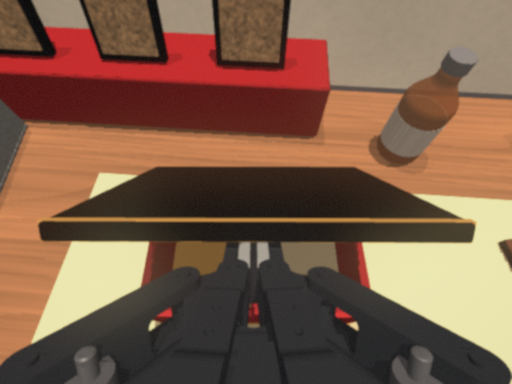

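Request:
send_rows(motion=[[[0.3,0,0.3,-0.002,0.028,0],[0.3,0,0.3,-0.002,0.028,0],[0.3,0,0.3,-0.002,0.028,0],[0.3,0.1,0.3,-0.002,0.028,0],[0.3,0,0.2,-0.002,0.028,0],[0.3,0,0.2,-0.002,0.028,0],[0.3,0,0.2,-0.002,0.028,0],[0.2,0.1,0.2,-0.002,0.028,0],[0,0,0,0,0,0],[0,0,0,0,0,0]]])

```text
time: 20.13
tool_pos: [0.6411, 0.1573, 0.1956]
tool_rot: [0.017, 0.874, 0.035, -0.485]
contact_force: [-2.9, -1.9, -1.7]
gripper_width: 0.002
```

Run:
```python
from h import *
s=st();print(s["tool_pos"],s["contact_force"],s["joint_pos"].round(3)); print(T_tool(s)[:3,0])
save(manip.grab_frame("side"),"s14");save(manip.grab_frame("wrist"),"w14");save(manip.grab_frame("top"),"t14")
for c in ["side","wrist","top"]:
    K,C=cam(c,s)
    for q in ["lid_lip","lid_hinge"]:
        for d in manip.landmark_of(q,c)[:2]: print(c,q,d["confidence"],w(C,d["centre"]).round(4))
```

```text
[0.64107009 0.15734514 0.19563471] [-2.94059342 -1.89593009 -1.66095002] [ 0.141 -0.153  1.944 -0.042  0.795  1.656]
[ 0.52694803  0.04431583 -0.84874135]
side lid_lip 0.82 [0.6321 0.1571 0.2208]
side lid_hinge 0.86 [0.7178 0.1608 0.0862]
side lid_hinge 0.37 [ 0.6391 -0.1814  0.0687]
wrist lid_lip 0.92 [0.6404 0.1527 0.2267]
wrist lid_hinge 0.59 [0.7178 0.1626 0.0874]
top lid_lip 0.88 [0.6375 0.1557 0.2242]
top lid_hinge 0.78 [0.7204 0.1598 0.0889]
```

View pics/s14.png

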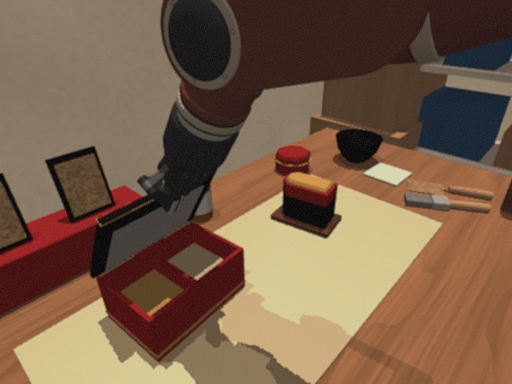

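View pics/w14.png

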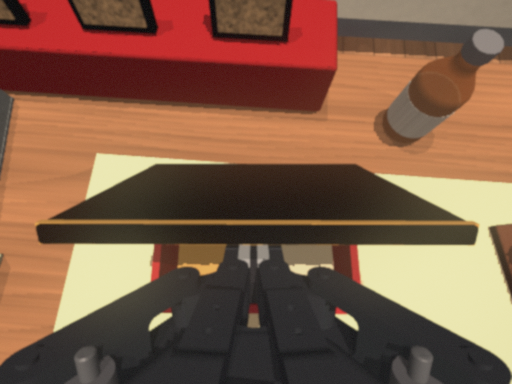

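Request:
send_rows(motion=[[[-0.4,0,-0.2,0,0,0],[-0.6,0,-0.3,0,0,0],[-1,-0.1,-0.3,0,0,0],[-1.5,-0.1,0,0,0,0],[-1.5,-0.1,0.5,0,0,0],[-1.5,-0.1,1,0,0,0],[-1.5,-0.1,1,0,0,0],[-1.5,0,1,0,0,0],[-1,0,0.5,0,0,0],[0,0,0,0,0,0],[0,0,0,0,0,0],[0,0,0,0,0,0]]])

```text
time: 21.58
tool_pos: [0.5364, 0.1526, 0.2281]
tool_rot: [0.017, 0.874, 0.035, -0.484]
contact_force: [0.6, 0.2, 0.3]
gripper_width: 0.003
```

Run:
```python
from h import *
s=st();print(s["tool_pos"],s["contact_force"],s["joint_pos"].round(3))
save(manip.grab_frame("side"),"s15");save(manip.grab_frame("wrist"),"w15");save(manip.grab_frame("top"),"t15")
for c in ["side","wrist","top"]:
    K,C=cam(c,s)
    for q in ["lid_lip","lid_hinge","tray_center"]:
        for d in manip.landmark_of(q,c)[:2]: print(c,q,d["confidence"],w(C,d["centre"]).round(4))
```

```text
[0.53638231 0.15259319 0.22814214] [0.58422698 0.19273287 0.33702568] [ 0.165 -0.465  2.132 -0.053  0.918  1.679]
side lid_lip 0.61 [0.6297 0.1575 0.2212]
side lid_hinge 0.96 [0.7187 0.1613 0.0852]
side tray_center 0.8 [ 0.6376 -0.1821  0.0875]
wrist lid_lip 0.97 [0.6412 0.155  0.2261]
wrist lid_hinge 0.89 [0.7198 0.1618 0.0907]
top lid_lip 0.63 [0.6389 0.1543 0.225 ]
top lid_lip 0.16 [0.7212 0.1574 0.0887]
top lid_hinge 0.93 [0.7204 0.1569 0.0877]
top tray_center 0.88 [ 0.6372 -0.1812  0.0878]
```

View pics/s15.png

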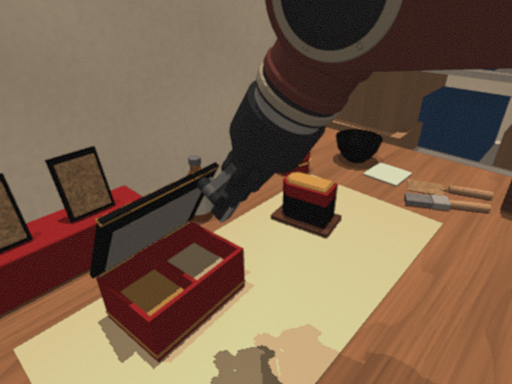

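View pics/t15.png

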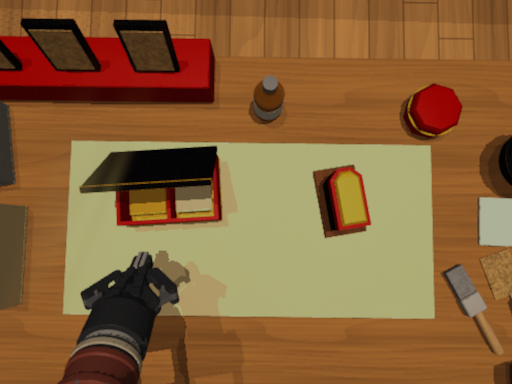

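```bash
python3 -c "
from plant import manip
print(manip.job_done())"
```

```text
the job is handed in; nothing more can be done
None
```

I put the red tray back on the black stack and raised the case lid to about 59 degrees. I handed the job in at about 21.7 s of the 64 s allowed.

- **Tray:** I gripped it across its 60 mm width and lowered it over the gold boss, chamfered end over chamfered end. The side and top pictures show it flush and level with no gap. The trained network put its centre at z = 0.0875–0.0878 m, where a seated tray should be at 0.088 m. In plan its last side and top readings were about 4 mm from where I had measured the stack. An earlier wrist picture gave about 3 mm. All are within the network's roughly 4 mm error. I did not run a separate measurement of the gold boss outline after release.
- **Lid:** I hooked the front edge from below with the shut fingers and lifted it along its arc, then backed away. It stood by itself. With the arm clear, lip and hinge readings from the three cameras gave roughly 57 to 60 degrees. The side camera's lip reading disagreed with the other two by about 1 cm.
- **Arm at hand-in:** the fingers were about 10 cm from the lid, with only sensor noise (about 0.7 N) on the force reading.

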